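Roll-test the arbor rods and sort out the bowed one

TASK

Check the two steel rods lying on the flat steel plate, one at a time: press the closed fingertips gently down on the middle of a rod, never hard, and roll it under them on the plate, at least half a turn in one go (further if you are in doubt), feeling whether it rides level or rocks. Before testing the other, put that rod away: a rod that runs true goes seated in the V notches of the wooden cradle, resting centred across both, and one that rocks or wobbles is laid in the grey scrap tray. Lay the rods down, do not drop them, and leave everything else on the bench where it is.

Things in the scene. Friction and masses are not known exactly. Their poses are not given: they have to be found in the camera images.
- rod_1: one of two look-alike plain steel rods, 8 mm diameter, 110 mm long, round ends, about 45 g; straight, or bowed so that its middle is 2.5 mm off the line of its ends. Origin: on the axis at mid-length (bowed: 1.25 mm from it), 4 mm above the plate's top at the start; own y axis: along the rod. A bowed one starts flat, its bow towards its own +x (away from the robot), and lies flat again when let go
- rod_2: one of two look-alike plain steel rods, 8 mm diameter, 110 mm long, round ends, about 45 g; straight, or bowed so that its middle is 2.5 mm off the line of its ends. Origin: on the axis at mid-length (bowed: 1.25 mm from it), 4 mm above the plate's top at the start; own y axis: along the rod. A bowed one starts flat, its bow towards its own +x (away from the robot), and lies flat again when let go
- plate: dark steel plate, 240 x 260 x 20 mm (x, y, z), fixed. Origin: centre of its underside, on the bench. The rods lie roughly along y, one at x = -55, one at x = +55 mm. Under fingertips pressed on its middle a rolling straight rod keeps its top 8 mm above the plate; a bowed one lifts them up to 2.5 mm in one half of a turn, nothing in the other; rolled towards own -x from its start it lifts first
- cradle: wooden cradle, fixed: base 60 x 100 x 8 mm (x, y, z), two upright supports 8 mm thick at y = -36 and +36 mm, each with a 90 degree V notch, 34 mm wide at its top 47 mm up, bottom 30 mm up. A seated rod lies along the cradle's y axis, its axis 36 mm above the origin (centre of the underside). The fingers fit between the supports (64 mm free)
- tray: the grey open scrap tray, fixed, 130 x 170 x 28 mm outside (x, y, z), walls and floor 3 mm. Origin: centre of the underside. A small brass offcut lies in its +x +y corner
- gauge: steel gauge block 30 x 18 x 16 mm lying on the plate near its +y edge; origin: centre of its underside; leave it
- offcut: brass disc, 20 mm diameter, 6 mm thick, lying in the scrap tray; origin: centre of its underside; leave it
- driver: screwdriver lying on the bench near the robot; leave it
- brush: brush lying on the bench beyond the plate; leave it
- jar: amber jar, 60 mm diameter, 80 mm high, standing beyond the plate; leave it
- mandrel: steel ring mandrel, a cone 120 mm high on a 44 mm foot, standing beyond the plate; leave it
- mug: white mug, 85 mm high, standing on the bench far out on the robot's left; leave it
Things that resemble listed ones, but are neither listed nor needed, are in the scene too. Leave any pink look-alike of the rod_2 alone.

How it is judged (in metres and radians):
On the way, in this order (a step that is already met when the one before it is completed fails the run):
1. one of the rods has been rolled about half a turn (120 degrees at least) on the plate under pressing fingertips (((angle between rod_1's own z axis and vertical above 2.1 rad and contact force between rod_1 and plate above 1.2 N and contact force between the fingers and rod_1 above 0.5 N) or (angle between rod_2's own z axis and vertical above 2.1 rad and contact force between rod_2 and plate above 1.2 N and contact force between the fingers and rod_2 above 0.5 N))), for 0.02 s.
2. a rod has been put away in its right place (straight: cradle, bowed: tray) and let go (((((distance between rod_1_c4 and rod_1 below 0.0005 m and x of rod_1 in the frame of cradle between -0.006 and 0.006 m and y of rod_1 in the frame of cradle between -0.018 and 0.018 m and z of rod_1 in the frame of cradle between 0.032 and 0.04 m and angle between the y axis of rod_1 and the y axis of cradle, either way round below 0.1 rad) or (distance between rod_1_c4 and rod_1 above 0.0005 m and x of rod_1 in the frame of tray between -0.062 and 0.062 m and y of rod_1 in the frame of tray between -0.082 and 0.082 m and z of rod_1 in the frame of tray between 0.004 and 0.022 m)) and contact force between the fingers and rod_1 below 0.05 N and linear speed of rod_1 below 0.03 m/s) or (((distance between rod_2_c4 and rod_2 below 0.0005 m and x of rod_2 in the frame of cradle between -0.006 and 0.006 m and y of rod_2 in the frame of cradle between -0.018 and 0.018 m and z of rod_2 in the frame of cradle between 0.032 and 0.04 m and angle between the y axis of rod_2 and the y axis of cradle, either way round below 0.1 rad) or (distance between rod_2_c4 and rod_2 above 0.0005 m and x of rod_2 in the frame of tray between -0.062 and 0.062 m and y of rod_2 in the frame of tray between -0.082 and 0.082 m and z of rod_2 in the frame of tray between 0.004 and 0.022 m)) and contact force between the fingers and rod_2 below 0.05 N and linear speed of rod_2 below 0.03 m/s))), for 0.1 s.
3. with the first rod put away, the other has been rolled about half a turn (120 degrees at least) under pressing fingertips ((((((distance between rod_1_c4 and rod_1 below 0.0005 m and x of rod_1 in the frame of cradle between -0.006 and 0.006 m and y of rod_1 in the frame of cradle between -0.018 and 0.018 m and z of rod_1 in the frame of cradle between 0.032 and 0.04 m and angle between the y axis of rod_1 and the y axis of cradle, either way round below 0.1 rad) or (distance between rod_1_c4 and rod_1 above 0.0005 m and x of rod_1 in the frame of tray between -0.062 and 0.062 m and y of rod_1 in the frame of tray between -0.082 and 0.082 m and z of rod_1 in the frame of tray between 0.004 and 0.022 m)) and contact force between the fingers and rod_1 below 0.05 N and linear speed of rod_1 below 0.03 m/s) and (angle between rod_2's own z axis and vertical above 2.1 rad and contact force between rod_2 and plate above 1.2 N and contact force between the fingers and rod_2 above 0.5 N)) or ((((distance between rod_2_c4 and rod_2 below 0.0005 m and x of rod_2 in the frame of cradle between -0.006 and 0.006 m and y of rod_2 in the frame of cradle between -0.018 and 0.018 m and z of rod_2 in the frame of cradle between 0.032 and 0.04 m and angle between the y axis of rod_2 and the y axis of cradle, either way round below 0.1 rad) or (distance between rod_2_c4 and rod_2 above 0.0005 m and x of rod_2 in the frame of tray between -0.062 and 0.062 m and y of rod_2 in the frame of tray between -0.082 and 0.082 m and z of rod_2 in the frame of tray between 0.004 and 0.022 m)) and contact force between the fingers and rod_2 below 0.05 N and linear speed of rod_2 below 0.03 m/s) and (angle between rod_1's own z axis and vertical above 2.1 rad and contact force between rod_1 and plate above 1.2 N and contact force between the fingers and rod_1 above 0.5 N)))), for 0.02 s.
At the end, for the whole second after the job is handed in: The straight rod rests in both V notches of the cradle (axis within 6 mm across and 18 mm along of the cradle's centre, within 4 mm of the seated height, aligned within 0.1 rad), the bowed rod lies inside the scrap tray near its floor (origin below 22 mm), both let go and at rest (((distance between rod_1_c4 and rod_1 below 0.0005 m and x of rod_1 in the frame of cradle between -0.006 and 0.006 m and y of rod_1 in the frame of cradle between -0.018 and 0.018 m and z of rod_1 in the frame of cradle between 0.032 and 0.04 m and angle between the y axis of rod_1 and the y axis of cradle, either way round below 0.1 rad) or (distance between rod_1_c4 and rod_1 above 0.0005 m and x of rod_1 in the frame of tray between -0.062 and 0.062 m and y of rod_1 in the frame of tray between -0.082 and 0.082 m and z of rod_1 in the frame of tray between 0.004 and 0.022 m)) and contact force between the fingers and rod_1 below 0.05 N and linear speed of each of rod_1, rod_2 below 0.03 m/s and ((distance between rod_2_c4 and rod_2 below 0.0005 m and x of rod_2 in the frame of cradle between -0.006 and 0.006 m and y of rod_2 in the frame of cradle between -0.018 and 0.018 m and z of rod_2 in the frame of cradle between 0.032 and 0.04 m and angle between the y axis of rod_2 and the y axis of cradle, either way round below 0.1 rad) or (distance between rod_2_c4 and rod_2 above 0.0005 m and x of rod_2 in the frame of tray between -0.062 and 0.062 m and y of rod_2 in the frame of tray between -0.082 and 0.082 m and z of rod_2 in the frame of tray between 0.004 and 0.022 m)) and contact force between the fingers and rod_2 below 0.05 N); the robot touches nothing.
It fails at once if a rod is pressed on the plate with more than 30 N (contact force between any of rod_1, rod_2 and plate above 30 N).
It fails at once if a rod is dropped or flung (faster than 0.7 m/s while not held) ((contact force between the fingers and rod_1 below 0.01 N and linear speed of rod_1 above 0.7 m/s) or (contact force between the fingers and rod_2 below 0.01 N and linear speed of rod_2 above 0.7 m/s)).
It fails at once if a rod falls off onto the bench or floor ((height (world z) of rod_1 below 0.0055 m and contact force between rod_1 and tray below 0.01 N) or (height (world z) of rod_2 below 0.0055 m and contact force between rod_2 and tray below 0.01 N)).
It fails at once if anything else on the bench is moved by more than 30 mm (distance of any of gauge, offcut, driver, brush, jar, mandrel, mug from where it was at the start of the episode above 0.03 m).
It also fails if it takes over 72 s, if anything falls off the work surface, if the arm or the gripper's body presses on something with over 40 N, if the wrist force passes 120 N, or if a joint passes its speed limit or range.

ROBOT

A 7-joint arm with a two-finger parallel gripper is mounted at the origin on the work surface. World frame = base frame: x ahead of the robot, y to its left, z up, the work surface at z = 0. Lengths are in mm, angles in rad, forces in N, time in s.
With the tool pointing down it reaches from about 400 to 850 mm from the base axis. Payload 10.4 kg.
Tool frame: the origin (TCP) lies between the finger pads; the fingertips stand r.tips_ahead ahead of it and the grasp point (between the pads) lies 5 mm behind it (r.tips_ahead is the distance from the TCP to the fingertips, in mm); z points along the fingers, y is the line along which they close (so a half turn about z gives the same grasp; the last joint's range is limited). The gripper opens to 87 mm and grips with 3 to 60 N. Pads are 19 mm wide; open, the fingers measure 117 mm over their backs; the gripper's body (75 mm by 190 mm) begins 51 mm behind the grasp point.
Start: joints at [1.186, 0.332, -0.065, 1.46, 0.022, 1.35, -0.088], TCP at [221.246, -584.552, 236.576] pointing down, gripper open.
Joint ranges: [-2.6, 2.6], [-0.5, 2.12], [-1.47, 1.34], [0.16, 2.42], [-1.27, 4.41], [0.06, 2.06], [-2.6, 2.6]. Speed limits (rad/s): [2.22, 2.22, 2.79, 2.79, 3.14, 3.14, 3.14].

INTERFACE

Orientations are given as a unit quaternion [x, y, z, w].
In Python, from cell import status, imaging, workorder, r gives the robot as it stands. The module is installed in compiled form; this text tells all that it offers.
- The arm moves only by the tool play_rows, never from a script. Its argument "plan" is a list of rows, each a list of 3 entries, a list of its own where there are three numbers: the turn, a rotation vector about the tool's x, y, z in normalised numbers (1 is 4 rad), then the shift along the tool's x, y, z in normalised numbers (1 is 750 mm), then the closure, from -1 (fully open) to 1 (shut). In form: [[[rx, ry, rz], [x, y, z], claw], ...]. A call has 1 to 10 rows; each row is the pose to reach, as a shift and turn from the pose commanded when the call began, along the tool's axes at that moment; what a row does not reach only later rows make up. A row lasts 1/8 s, in which the tool goes at most 62.5 mm and 10.7 degrees, less where a joint would pass 70% of its speed; a pose out of reach is approached as far as the arm can. A shift or turn number past 1, either way, is cut back to 1. A call with a gripper value outside its range is refused whole. The fingers move at their own pace and stop on an object; "squeeze" is the grip in N (left out, the last holds). Time passes only in rows, so rows that repeat a pose let the fingers close. It gives the time, the measured TCP pose, the force, the opening and the grip force at its end, in the units of the state.
- status.read_state(): the state, without advancing time (a new reading comes with each control period).
- imaging.capture(name): name is "scene" or "top" or "wrist"; returns (picture, depth): 480x640x3 uint8, red, green, blue; 480x640 float32, mm along the optical axis (not along the pixel's ray), 0 where there is no reading.
- imaging.camera_info(name): a dict with "fx", "fy", "cx", "cy" (pixels), "k1" (the pictures are not rectified: a ray, as slopes to the right and down, at radius r is drawn at 1 + k1 r^2 times it, then the intrinsics apply), "extrinsics" (4x4, takes a point from camera to world coordinates); the wrist camera has in their place "T_tool_cam" (4x4, takes a point from camera to tool coordinates, whose origin is the TCP and whose axes are the flange's). Camera axes: x right, y up, looking along -z (the intrinsics and any distortion apply to the point x, -y, -z); pixel columns grow to the right and rows downward; lengths in mm; the calibration is good to about 2 mm. A picture is of the moment at which its call begins: read the wrist's pose just before it. camera_info takes no time and is no camera call.
- workorder.sign_off(): hands the job in; it is judged then, once.
The state is a dict: "clock": time; "q": joint angles; "joint_vel": joint speeds; "effort": joint torques, N m; "tcp_pos": TCP position; "eef_rot": TCP orientation; "wrist_force": force on the tool from outside, world axes, zero at the start; "torque": the same for the moment, N m; "width": finger opening in mm; "grip_force": force on a finger pad.
Only numpy, scipy, OpenCV 4.12 (cv2) and the standard library are available. Lean on these libraries where they do the work, as an engineer would, in place of code of your own. Each camera call takes 0.05 s, during which the arm holds its last target. There are 200 camera calls.

## Working session

There is one attempt and no reset: what is moved stays moved. The work goes in short steps, Python scripts to look and compute and a tool call to move; the robot and the scene stay as the last step left them, time stands still between calls to the robot, and variables do not carry over. Pictures are saved under pics/ and viewed, at most 10 in all, crops included, and the job is handed in when it is done.

Besides the shell and the picture viewer there is one more tool, called after "Request:" as name([rows], argument=value, ...), one row to a line, values as JSON. play_rows: Moves the arm, as the interface text tells. Its arguments: {"type":"object","properties":{"plan":{"type":"array"},"squeeze":{"type":"number"}},"required":["plan"]}

```bash
mkdir -p pics; cat > h.py <<'E'
import numpy as np, cv2
from cell import status, imaging, workorder, r
from scipy.spatial.transform import Rotation as R
def cloud(name):
    s=status.read_state(); im,d=imaging.capture(name); c=imaging.camera_info(name)
    if 'extrinsics' in c: T=np.array(c['extrinsics'])
    else:
        W=np.eye(4); W[:3,:3]=R.from_quat(s['eef_rot']).as_matrix(); W[:3,3]=s['tcp_pos']; T=W@np.array(c['T_tool_cam'])
    K=np.array([[c['fx'],0,c['cx']],[0,c['fy'],c['cy']],[0,0,1.]])
    v,u=np.mgrid[0:480,0:640]
    p=cv2.undistortPoints(np.stack([u,v],-1).reshape(-1,1,2).astype(float),K,np.array([c['k1'],0,0,0.])).reshape(480,640,2)
    P=np.stack([p[...,0]*d,-p[...,1]*d,-d],-1)@T[:3,:3].T+T[:3,3]
    P[d==0]=np.nan
    return im,P
def save(im,n): cv2.imwrite('pics/'+n,im[...,::-1])
E
python3 - <<'E'
from h import *
print(status.read_state()); print(r.tips_ahead)
for n in('scene','top'):
    im,P=cloud(n); save(im,n+'.png'); np.savez(n+'.npz',im=im,P=P); print(n,np.nanmin(P,(0,1)),np.nanmax(P,(0,1)),imaging.camera_info(n))
E
```

```text
{'clock': 0.0, 'q': array([ 1.18641087,  0.33286175, -0.06471308,  1.4609643 ,  0.02162501,
        1.34990734, -0.0884946 ]), 'joint_vel': array([ 0.00104887, -0.00108982, -0.00015421,  0.00064666,  0.00051073,
       -0.0011958 , -0.00069259]), 'effort': array([ 8.93438137e-04, -6.23248601e+01,  2.54878902e-02, -3.89902568e+01,
       -6.12929603e-02,  3.95828008e-02,  8.76474496e-05]), 'tcp_pos': array([ 221.07475829, -584.18782757,  235.74932278]), 'eef_rot': array([ 9.83679195e-01,  1.79929764e-01, -1.73282901e-04, -7.01021198e-04]), 'wrist_force': array([ 0.13174396, -0.76881991,  0.39222454]), 'torque': array([ 0.00087248,  0.02930749, -0.01986168]), 'grip_force': 0.0, 'width': 87.15927349361662}
14.0
scene [-1864.24368044 -1942.7215873   -765.68590942] [1158.46128974  939.30823657  411.21456057] {'fx': 524.8354616561414, 'fy': 524.8354616561414, 'cx': 316.4602106467962, 'cy': 241.4904473182839, 'k1': 0.021030897752867126, 'extrinsics': array([[-4.04237656e-01, -6.62062322e-01,  6.31082719e-01,
         1.31165443e+03],
       [ 9.14633850e-01, -2.97175064e-01,  2.74101992e-01,
         4.10038586e+02],
       [ 6.06944626e-03,  6.88011964e-01,  7.25673962e-01,
         9.42734247e+02],
       [ 0.00000000e+00,  0.00000000e+00,  0.00000000e+00,
         1.00000000e+00]])}
top [   17.06541794 -1376.48690691  -770.88795011] [1754.46576173 1415.98635035  234.42434182] {'fx': 454.28737379016013, 'fy': 454.28737379016013, 'cx': 310.45520395121275, 'cy': 237.2913739238616, 'k1': 0.012245372577938262, 'extrinsics': array([[-1.74637796e-02,  9.88599048e-01, -1.49555802e-01,
         4.02666708e+02],
       [-9.99846703e-01, -1.70788919e-02,  3.85759754e-03,
         8.59042872e+01],
       [ 1.25936987e-03,  1.49600244e-01,  9.88745762e-01,
         1.07016860e+03],
       [ 0.00000000e+00,  0.00000000e+00,  0.00000000e+00,
         1.00000000e+00]])}
```

View pics/top.png

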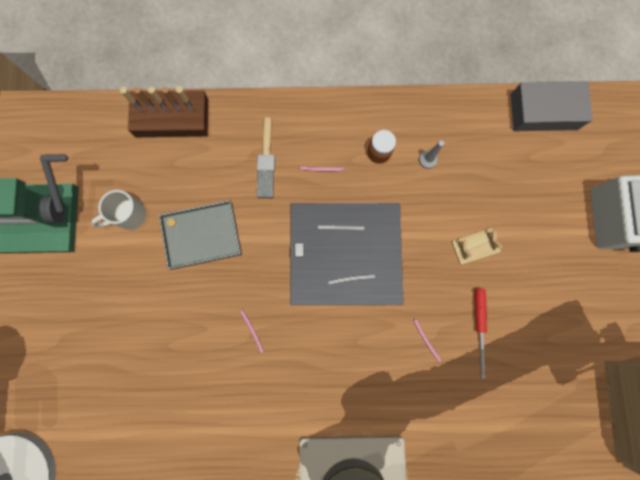

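View pics/scene.png

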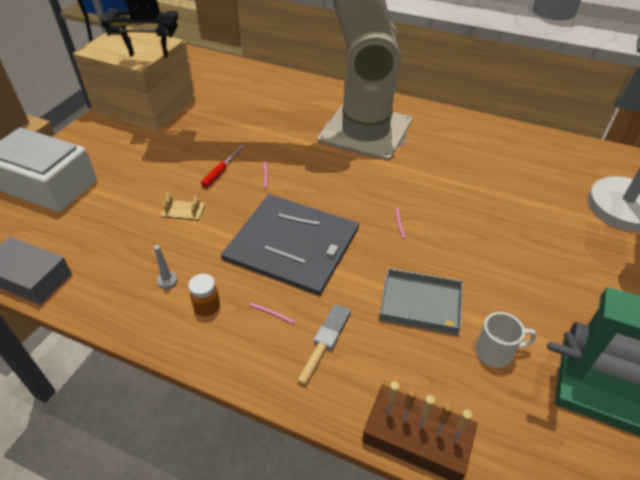

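The top view shows two steel rods on the plate at (341,228) and (352,279). The cradle is at (477,246), the tray at (201,235), and the gauge at (299,250). The pink sticks at (322,169), (252,331) and (427,340) lie off the plate and are decoys. Next I'll measure.

```bash
python3 - <<'E'
from h import *
def rect(Q): 
    (c,s,a)=cv2.minAreaRect(Q[:,:2].astype(np.float32)); return np.round(c,1),np.round(s,1),round(a,1)
for n in('top','scene'):
    D=np.load(n+'.npz'); im=D['im'].astype(int); P=D['P']; X,Y,Z=P[...,0],P[...,1],P[...,2]
    print(n); mx=im.max(-1); mn=im.min(-1)
    print('bench z',np.nanmedian(Z[(X>300)&(X<350)&(abs(Y)<100)]))
    pl=(Z>12)&(Z<40)&(mx-mn<40)&(abs(Y)<200)&(X>300)&(X<720)
    if n=='top': print('jar etc ok')
    Q=P[pl]; Q=Q[np.argsort(Q[:,0])]
    print('plate',rect(Q),'z',np.median(Q[:,2]))
    m=(pl&(mn>120)).astype(np.uint8)
    k,l,st,c=cv2.connectedComponentsWithStats(m)
    for i in range(1,k):
        if st[i,4]>20:
            q=P[l==i]; print('blob',c[i].round(),st[i,4],q.mean(0).round(1),rect(q),'zmax',q[:,2].max().round(1))
    cr=(Y<-190)&(Y>-400)&(X>400)&(X<720)&(Z>4)&(Z<70)&(mx-mn>20)
    tr=(Y>190)&(Y<420)&(X>400)&(X<750)&(Z>8)&(Z<45)&(mx-mn<60)
    for nm,mk in(('cr',cr),('tr',tr)):
        k,l,st,c=cv2.connectedComponentsWithStats(mk.astype(np.uint8))
        for i in range(1,k):
            if st[i,4]>60: q=P[l==i]; print(nm,c[i].round(),st[i,4],rect(q),q[:,2].min().round(),q[:,2].max().round(1))
E
```

```text
top
bench z 0.3308504668759724
jar etc ok
plate (array([561.9,  36.6]), array([331.9, 311. ]), 89.0) z 20.07451893698328
blob [266. 184.] 286 [692.1 185.4  17.4] (array([692.3, 185.5]), array([29. , 55.2]), 90.0) zmax 22.7
blob [341. 227.] 227 [583.3  11.1  25.1] (array([584.5,  10.8]), array([110.5,  12.5]), 88.0) zmax 32.2
blob [299. 249.] 123 [531.9 108.9  33. ] (array([532.5, 110.1]), array([21. , 32.8]), 89.3) zmax 39.7
blob [352. 279.] 244 [463.4 -10.7  25. ] (array([463.7, -10.2]), array([ 13.2, 112.2]), 6.8) zmax 32.9
cr [476. 246.] 1111 (array([ 535.2, -307.4]), array([ 63.1, 103.9]), 15.3) 4.0 48.9
cr [479. 296.] 197 (array([ 419.7, -303.9]), array([25. , 39.6]), 84.6) 5.0 31.8
tr [260. 179.] 292 (array([705.1, 198.8]), array([17.5, 88.6]), 89.9) 12.0 25.0
tr [203. 234.] 590 (array([572.8, 340.2]), array([130.6, 170. ]), 11.2) 8.0 34.3
scene
bench z 1.8512929576858141
plate (array([560.4,  37.2]), array([331., 313.]), 88.9) z 21.326404581010024
blob [298. 219.] 138 [460.7  -9.6  26.5] (array([459.2, -10.5]), array([ 22.1, 111.5]), 6.3) zmax 33.3
blob [285. 254.] 156 [581.4  12.4  26.9] (array([578.9,  10.9]), array([108.1,  19.1]), 88.3) zmax 32.6
blob [332. 249.] 88 [529.1 109.1  34.5] (array([523.9, 106.7]), array([46.1, 26. ]), 2.4) zmax 39.9
blob [335. 316.] 287 [692.5 185.6  18.5] (array([691.1, 185.6]), array([29.7, 57.3]), 88.2) zmax 22.2
cr [208. 181.] 140 (array([ 419.9, -301.5]), array([24.1, 40.4]), 84.1) 4.0 30.4
cr [182. 208.] 787 (array([ 530. , -318.7]), array([103.9, 133.4]), 6.2) 4.0 51.4
tr [420. 298.] 1127 (array([573.4, 341.6]), array([136.1, 169.5]), 10.9) 8.0 34.4
tr [339. 323.] 341 (array([706.3, 199.9]), array([19.8, 87.2]), 89.9) 8.0 25.7
```

```bash
cat >> h.py <<'E'
def goal(p,yaw,ref=None):
    "tool shift (m) and turn to reach TCP p (mm), tool y axis at world angle yaw (deg), pointing down"
    s=status.read_state(); M=R.from_quat(s['eef_rot']).as_matrix() ; q=np.array(s['tcp_pos'])
    y=np.array([np.cos(np.radians(yaw)),np.sin(np.radians(yaw)),0]); z=np.array([0,0,-1.]); G=np.stack([np.cross(y,z),y,z],1)
    print('turn',R.from_matrix(M.T@G).as_rotvec().round(4),'shift',(M.T@(np.array(p)-q)/1000).round(4))
E
python3 -c "
from h import *
goal([463.5,-10.5,200],6.8)"
```

```text
turn [-1.1000e-03 -8.0000e-04 -1.3276e+00] shift [ 0.4298 -0.4507  0.0364]
```

The manual's scale: shifts go in shares of 750 mm and turns go in shares of 4 rad. Converting my numbers, -0.4507 m is -0.6009, 0.4298 m is 0.5731, -1.3276 rad is -0.3319.

Request:
play_rows([
  [[0,0,-0.3319],[0.5731,-0.6009,0.048],1],
  [[0,0,-0.3319],[0.5731,-0.6009,0.048],1],
  [[0,0,-0.3319],[0.5731,-0.6009,0.048],1],
  [[0,0,-0.3319],[0.5731,-0.6009,0.048],1],
  [[0,0,-0.3319],[0.5731,-0.6009,0.048],1],
  [[0,0,-0.3319],[0.5731,-0.6009,0.048],1],
  [[0,0,-0.3319],[0.5731,-0.6009,0.048],1],
  [[0,0,-0.3319],[0.5731,-0.6009,0.048],1],
  [[0,0,-0.3319],[0.5731,-0.6009,0.048],1],
  [[0,0,-0.3319],[0.5731,-0.6009,0.048],1],
])

```text
clock: 1.35
tcp_pos: [464.0, -9.1, 200.5]
eef_rot: [0.664, 0.748, -0.0, 0.0]
wrist_force: [1.8, -0.0, 0.0]
width: 1.8
grip_force: 0.0
```

Request:
play_rows([
  [[0,0,0],[0,0,0],1],
  [[0,0,0],[0,0,0],1],
  [[0,0,0],[0,0,0],1],
])

```text
clock: 1.72
tcp_pos: [463.4, -12.3, 200.4]
eef_rot: [0.665, 0.747, -0.0, 0.0]
wrist_force: [-0.5, -0.3, 0.0]
width: 0.4
grip_force: 0.0
```

```bash
python3 - <<'E'
from h import *
goal([463.5,-10.5,200],6.8)
im,P=cloud('wrist'); save(im,'w1.png'); np.savez('w1.npz',im=im,P=P); print(status.read_state())
for uv in((100,100),(240,320),(400,320)): print(uv,P[uv])
E
```

```text
turn [-0.0004  0.0005 -0.0024] shift [0.0018 0.0003 0.0004]
{'clock': 1.775, 'q': array([ 0.64154929,  0.04426465, -0.72062542,  1.88609695,  0.03157346,
        1.22257862,  0.02691019]), 'joint_vel': array([ 1.14364327e-03, -1.56737268e-03, -6.26698883e-03, -3.70316012e-03,
        5.35362564e-05, -5.11023425e-04, -2.86776006e-03]), 'effort': array([-3.00130276e-01, -3.27539170e+01, -1.18144143e+00, -3.75431514e+01,
       -6.51565567e-02,  4.12582490e-02,  1.11730621e-02]), 'tcp_pos': array([463.42427128, -12.24608407, 200.49696181]), 'eef_rot': array([ 6.64822883e-01,  7.47000983e-01, -2.33936775e-04,  1.04700671e-04]), 'wrist_force': array([-0.19539758, -0.2569238 ,  0.04053226]), 'torque': array([-0.04124296, -0.10843194, -0.005449  ]), 'grip_force': 0.0, 'width': 0.5647052381392265}
(100, 100) [259.50524183  61.96154315   0.75973548]
(240, 320) [464.72675143 -35.33866711  25.87913891]
(400, 320) [459.35054528  12.30512174 281.02470814]
```

View pics/w1.png

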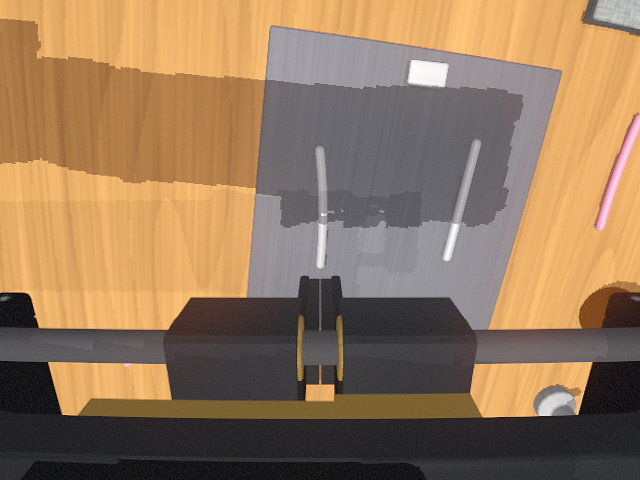

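The wrist view shows the near rod at (321,207), seemingly bowed to the right (+x), and the far rod at (462,200), seemingly straight. The roll test will confirm. Now I'll fit the axes.

```bash
cat >> h.py <<'E'
def rods(P,im,lo=23,hi=33):
    X,Y,Z=P[...,0],P[...,1],P[...,2]
    m=((Z>lo)&(Z<hi)&(im.min(-1)>90)&(X>390)&(X<660)&(abs(Y)<90)).astype(np.uint8)
    k,l,st,c=cv2.connectedComponentsWithStats(m)
    for i in range(1,k):
        if st[i,4]>100:
            q=P[l==i]; o=q[:,:2].mean(0); U,S,V=np.linalg.svd(q[:,:2]-o,full_matrices=False); d=V[0]*np.sign(V[0,1]); n=np.array([d[1],-d[0]])
            t=(q[:,:2]-o)@d; w=(q[:,:2]-o)@n; mid=(t.max()+t.min())/2; f=np.polyfit(t-mid,w,2)
            print(c[i].round(),st[i,4],'mid',(o+d*mid).round(1),'len',np.ptp(t).round(1),'yaw',np.degrees(np.arctan2(-d[0],d[1])).round(2),'bow',(-f[0]*53**2).round(2),'ztop',np.percentile(q[:,2],[50,95]).round(1))
E
python3 - <<'E'
from h import *
D=np.load('w1.npz'); rods(D['P'],D['im'])
E
```

```text
[462. 198.] 1118 mid [581.5  12.7] len 108.9 yaw -1.84 bow -0.78 ztop [26.1 27.7]
[321. 206.] 1103 mid [462.5  -7.8] len 109.3 yaw 7.05 bow 2.56 ztop [26.4 27.8]
```

```bash
python3 - <<'E'
from h import *
D=np.load('w1.npz'); P=D['P']; s=status.read_state()
q=(P-s['tcp_pos'])@R.from_quat(s['eef_rot']).as_matrix()
for v in(276,280,285,290,294): 
    row=q[v,295:348]; ok=(row[:,2]>-60)&(row[:,2]<40); 
    print(v,row[ok].min(0).round(1),row[ok].max(0).round(1))
goal([463+7*.9925,-9+7*.122,28+14+4-14+14],6.9)
E
```

```text
276 [ 11.4 -10.   13.6] [12.6  7.  16.2]
280 [ 10.2 -10.2   8.7] [12.8  7.2 14.4]
285 [  9.4 -10.4   3.5] [12.7  7.4 10.6]
290 [  7.5 -10.5  -1.6] [12.8  7.6  9.4]
294 [  5.4 -10.4  -5.2] [12.7  7.4  9.6]
turn [-0.0002  0.0005 -0.0041] shift [0.0034 0.007  0.1545]
```

In the tool's units: 0.1545 m is 0.206, 0.0034 m is 0.0045.

Request:
play_rows([
  [[0,0,0],[0.004,0.0087,0.0533],1],
  [[0,0,0],[0.0045,0.0087,0.1067],1],
  [[0,0,0],[0.0045,0.0087,0.1467],1],
  [[0,0,0],[0.0045,0.0087,0.1733],1],
  [[0,0,0],[0.0045,0.0087,0.1933],1],
  [[0,0,0],[0.0045,0.0087,0.204],1],
  [[0,0,0],[0.0045,0.0087,0.206],1],
  [[0,0,0],[0.0045,0.0087,0.206],1],
  [[0,0,0],[0.0045,0.0087,0.206],1],
])

```text
clock: 2.9
tcp_pos: [470.2, -6.8, 46.6]
eef_rot: [0.664, 0.748, 0.0, 0.001]
wrist_force: [0.0, 0.8, 0.1]
width: 0.5
grip_force: 0.0
```

Request:
play_rows([
  [[0,0,0],[0,0,0.0013],1],
  [[0,0,0],[0,0,0.0027],1],
  [[0,0,0],[0,0,0.0027],1],
])

```text
clock: 3.28
tcp_pos: [469.7, -6.8, 44.0]
eef_rot: [0.664, 0.748, -0.0, 0.0]
wrist_force: [0.3, 1.2, 1.3]
width: 0.3
grip_force: 0.0
```

In the tool's units: 0.001 m is 0.0013.

Request:
play_rows([
  [[0,0,0],[0,0,0.0013],1],
  [[0,0,0],[0,0,0.0013],1],
  [[0,0,0],[0,0,0.0013],1],
])

```text
clock: 3.65
tcp_pos: [469.8, -6.8, 43.0]
eef_rot: [0.664, 0.748, -0.0, 0.0]
wrist_force: [1.1, -1.4, -0.8]
width: 0.5
grip_force: 0.0
```

In the tool's units: 0.0007 m is 0.0009.

Request:
play_rows([
  [[0,0,0],[0,0,0.0009],1],
  [[0,0,0],[0,0,0.0009],1],
])

```text
clock: 3.9
tcp_pos: [469.9, -6.8, 42.4]
eef_rot: [0.664, 0.748, 0.0, 0.0]
wrist_force: [0.8, -0.2, 1.7]
width: 0.5
grip_force: 0.4
```

Request:
play_rows([
  [[0,0,0],[0,0,0.0007],1],
  [[0,0,0],[0,0,0.0007],1],
])

```text
clock: 4.15
tcp_pos: [470.2, -6.7, 42.2]
eef_rot: [0.664, 0.748, 0.0, 0.0]
wrist_force: [0.1, -0.3, 4.8]
width: 0.6
grip_force: 2.3
```

In the tool's units: 0.0005 m is 0.0007.

Request:
play_rows([
  [[0,0,0],[0,0,0.0007],1],
  [[0,0,0],[0,0,0.0007],1],
])

```text
clock: 4.4
tcp_pos: [470.7, -6.7, 42.0]
eef_rot: [0.664, 0.748, 0.001, 0.001]
wrist_force: [-1.0, -0.2, 8.2]
width: 0.3
grip_force: 3.9
```

In the tool's units: -0.003 m is -0.004, -0.0015 m is -0.002.

Request:
play_rows([
  [[0,0,0],[0,-0.002,0],1],
  [[0,0,0],[0,-0.004,0],1],
])

```text
clock: 4.65
tcp_pos: [468.5, -6.9, 42.4]
eef_rot: [0.664, 0.748, 0.001, 0.001]
wrist_force: [2.3, 0.3, 8.8]
width: 0.9
grip_force: 4.3
```

In the tool's units: -0.003 m is -0.004, -0.0015 m is -0.002.

Request:
play_rows([
  [[0,0,0],[0,-0.002,0],1],
  [[0,0,0],[0,-0.004,0],1],
])

```text
clock: 4.9
tcp_pos: [466.2, -7.2, 42.8]
eef_rot: [0.664, 0.748, 0.002, 0.002]
wrist_force: [4.3, 0.9, 11.8]
width: 0.4
grip_force: 5.8
```

In the tool's units: -0.003 m is -0.004, -0.0015 m is -0.002.

Request:
play_rows([
  [[0,0,0],[0,-0.002,-0.0004],1],
  [[0,0,0],[0,-0.004,-0.0008],1],
])

```text
clock: 5.15
tcp_pos: [463.3, -7.6, 43.5]
eef_rot: [0.664, 0.748, 0.002, 0.002]
wrist_force: [2.9, 0.9, 10.9]
width: 0.1
grip_force: 5.6
```

In the tool's units: -0.003 m is -0.004, -0.0015 m is -0.002.

Request:
play_rows([
  [[0,0,0],[0,-0.002,-0.0004],1],
  [[0,0,0],[0,-0.004,-0.0007],1],
])

```text
clock: 5.4
tcp_pos: [460.0, -7.9, 43.9]
eef_rot: [0.664, 0.748, 0.001, 0.002]
wrist_force: [3.4, 0.8, 12.0]
width: 0.0
grip_force: 5.8
```

In the tool's units: -0.003 m is -0.004, -0.0015 m is -0.002.

Request:
play_rows([
  [[0,0,0],[0,-0.002,0],1],
  [[0,0,0],[0,-0.004,0],1],
])

```text
clock: 5.65
tcp_pos: [457.2, -8.3, 44.1]
eef_rot: [0.664, 0.748, 0.002, 0.002]
wrist_force: [1.9, 1.0, 13.3]
width: 0.4
grip_force: 6.8
```

In the tool's units: -0.003 m is -0.004, -0.0015 m is -0.002.

Request:
play_rows([
  [[0,0,0],[0,-0.002,0],1],
  [[0,0,0],[0,-0.004,0],1],
])

```text
clock: 5.9
tcp_pos: [454.2, -8.7, 44.1]
eef_rot: [0.664, 0.748, 0.001, 0.002]
wrist_force: [0.9, 0.6, 15.2]
width: 0.6
grip_force: 7.5
```

In the tool's units: -0.003 m is -0.004, -0.0015 m is -0.002.

Request:
play_rows([
  [[0,0,0],[0,-0.002,0.0004],1],
  [[0,0,0],[0,-0.004,0.0008],1],
])

```text
clock: 6.15
tcp_pos: [451.4, -9.0, 43.8]
eef_rot: [0.664, 0.748, 0.002, 0.002]
wrist_force: [-0.3, 0.3, 20.1]
width: 0.5
grip_force: 10.1
```

In the tool's units: -0.003 m is -0.004, -0.0015 m is -0.002.

Request:
play_rows([
  [[0,0,0],[0,-0.002,-0.0004],1],
  [[0,0,0],[0,-0.004,-0.0004],1],
])

```text
clock: 6.4
tcp_pos: [447.2, -9.5, 43.3]
eef_rot: [0.664, 0.748, 0.001, 0.001]
wrist_force: [-1.9, 0.0, 10.7]
width: 0.7
grip_force: 6.1
```

In the tool's units: -0.003 m is -0.004, -0.0015 m is -0.002.

Request:
play_rows([
  [[0,0,0],[0,-0.002,0],1],
  [[0,0,0],[0,-0.004,0],1],
])

```text
clock: 6.65
tcp_pos: [443.2, -10.0, 42.5]
eef_rot: [0.664, 0.748, 0.0, 0.0]
wrist_force: [-0.5, -0.5, 2.3]
width: 0.5
grip_force: 1.0
```

The fingertips rose about 2.1 mm and came back over the half turn, so the near rod is bowed and goes to the tray. I'll lift, open and look.

In the tool's units: -0.15 m is -0.2, -0.13 m is -0.1733.

Request:
play_rows([
  [[0,0,0],[0,0,-0.0133],1],
  [[0,0,0],[0,0,-0.0667],0],
  [[0,0,0],[0,0,-0.1333],-0.3],
  [[0,0,0],[0,0,-0.1733],-0.3],
  [[0,0,0],[0,0,-0.2],-0.3],
  [[0,0,0],[0,0,-0.2],-0.3],
  [[0,0,0],[0,0,-0.2],-0.3],
])

```text
clock: 7.52
tcp_pos: [442.5, -9.9, 191.4]
eef_rot: [0.664, 0.748, -0.0, -0.0]
wrist_force: [-1.0, -0.5, -0.4]
width: 51.6
grip_force: 0.0
```

```bash
python3 - <<'E'
from h import *
im,P=cloud('wrist'); rods(P,im); im,P=cloud('top'); rods(P,im)
s=status.read_state(); print(s['tcp_pos'],s['width'])
E
```

```text
[488. 208.] 1191 mid [581.3  12.3] len 110.1 yaw -1.9 bow 0.1 ztop [26.1 27.6]
[328. 214.] 1133 mid [447.7  -9.9] len 108.7 yaw 6.86 bow -2.62 ztop [26.3 27.8]
[339. 227.] 124 mid [583.5  11.4] len 104.8 yaw -0.92 bow -0.36 ztop [27.3 30.6]
[442.34075049  -9.90079152 191.202294  ] 54.68425227368621
```

```bash
python3 -c "
from h import *
goal([447.7,-10,35.5],6.9)"
```

```text
turn [-0.0015 -0.0005 -0.0017] shift [-0.0008  0.0055  0.1557]
```

In the tool's units: 0.155 m is 0.2067, 0.0055 m is 0.0073.

Request:
play_rows([
  [[0,0,0],[-0.0007,0.0073,0.0667],-0.3],
  [[0,0,0],[-0.0007,0.0073,0.12],-0.3],
  [[0,0,0],[-0.0007,0.0073,0.16],-0.3],
  [[0,0,0],[-0.0007,0.0073,0.1867],-0.3],
  [[0,0,0],[-0.0007,0.0073,0.2],-0.3],
  [[0,0,0],[-0.0007,0.0073,0.2067],-0.3],
  [[0,0,0],[-0.0007,0.0073,0.2067],-0.3],
], squeeze=12)

```text
clock: 8.5
tcp_pos: [448.6, -9.8, 37.3]
eef_rot: [0.664, 0.748, 0.0, 0.0]
wrist_force: [0.7, -0.2, 0.3]
width: 56.6
grip_force: 0.0
```

Request:
play_rows([
  [[0,0,0],[0,0,0],1],
  [[0,0,0],[0,0,0],1],
  [[0,0,0],[0,0,0],1],
  [[0,0,0],[0,0,0],1],
  [[0,0,0],[0,0,0],1],
  [[0,0,0],[0,0,0],1],
], squeeze=12)

```text
clock: 9.25
tcp_pos: [448.5, -9.8, 37.2]
eef_rot: [0.664, 0.748, -0.0, 0.0]
wrist_force: [-0.2, -0.2, 0.2]
width: 7.5
grip_force: 12.0
```

In the tool's units: 0.0019 m is 0.0025, 0.001 m is 0.0013.

Request:
play_rows([
  [[0,0,0],[0,0,0],0.6],
  [[0,0,0],[0,0,0],0.6],
  [[0,0,0],[0,0,0.0013],0.6],
  [[0,0,0],[0,0,0.0025],0.6],
  [[0,0,0],[0,0,0.0025],0.6],
  [[0,0,0],[0,0,0.0025],1],
  [[0,0,0],[0,0,0.0025],1],
  [[0,0,0],[0,0,0.0025],1],
  [[0,0,0],[0,0,0.0025],1],
], squeeze=15)

```text
clock: 10.38
tcp_pos: [448.5, -9.8, 35.3]
eef_rot: [0.664, 0.748, -0.0, 0.0]
wrist_force: [0.4, 0.9, -0.1]
width: 7.5
grip_force: 15.0
```

In the tool's units: -0.1 m is -0.1333, -0.09 m is -0.12.

Request:
play_rows([
  [[0,0,0],[0,0,-0.0133],1],
  [[0,0,0],[0,0,-0.04],1],
  [[0,0,0],[0,0,-0.08],1],
  [[0,0,0],[0,0,-0.12],1],
  [[0,0,0],[0,0,-0.1333],1],
  [[0,0,0],[0,0,-0.1333],1],
])

```text
clock: 11.12
tcp_pos: [448.6, -10.0, 135.5]
eef_rot: [0.664, 0.748, 0.0, 0.001]
wrist_force: [-0.9, 0.3, -0.4]
width: 7.4
grip_force: 15.0
```

```bash
python3 - <<'E'
from h import *
im,P=cloud('wrist'); save(im[100:,100:],'w2.png')
M=np.array([573,341.]); a=np.radians(11.2)
goal([*M,110],11.2)
E
```

```text
turn [-0.0004  0.0003 -0.0771] shift [0.3338 0.1655 0.0246]
```

View pics/w2.png

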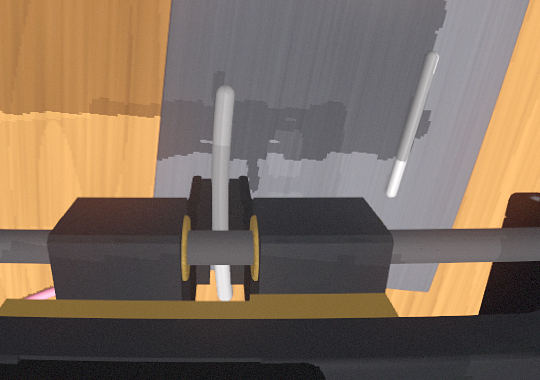

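Gripped squarely at mid-length: the rod sits between the pads at crop (222,240), clear of the plate. Next stop is the tray.

In the tool's units: 0.3338 m is 0.4451, 0.32 m is 0.4267, -0.077 rad is -0.0193.

Request:
play_rows([
  [[0,0,-0.005],[0.0533,0.0267,0],1],
  [[0,0,-0.0193],[0.12,0.06,0],1],
  [[0,0,-0.0193],[0.1867,0.0933,0],1],
  [[0,0,-0.0193],[0.2533,0.1267,0],1],
  [[0,0,-0.0193],[0.32,0.16,0],1],
  [[0,0,-0.0193],[0.3867,0.1933,0],1],
  [[0,0,-0.0193],[0.4267,0.2133,0],1],
  [[0,0,-0.0193],[0.4451,0.2207,0],1],
  [[0,0,-0.0193],[0.4451,0.2207,0],1],
  [[0,0,-0.0193],[0.4451,0.2207,0],1],
])

```text
clock: 12.42
tcp_pos: [573.5, 339.5, 134.9]
eef_rot: [0.635, 0.772, -0.001, 0.0]
wrist_force: [0.2, 0.3, -0.5]
width: 7.4
grip_force: 15.0
```

```bash
python3 - <<'E'
from h import *
goal([573,341,19.5],11.2)
im,P=cloud('wrist'); X,Y,Z=[P[...,i] for i in range(3)]
save(im,'w3.png')
m=(Y>230)&(Y<450)&(X>480)&(X<680)&(Z<8)&(im.max(-1)-im.min(-1).astype(int)<40)
print(np.nanmedian(Z[m]),np.nanpercentile(P[m],[1,99],axis=0).round())
E
```

```text
turn [-0.0004  0.0013 -0.0012] shift [ 1.700e-03 -1.000e-04  1.154e-01]
2.0893526607525814 [[502. 279.   0.]
 [638. 428.   6.]]
```

View pics/w3.png

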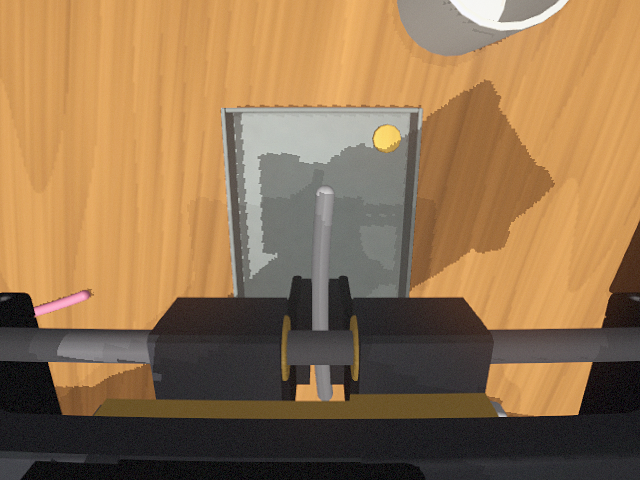

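The rod is centred over the tray (rod at (322,290), tray spanning columns 225–420, offcut at (386,138)). Now I'll lower it.

In the tool's units: 0.115 m is 0.1533, 0.113 m is 0.1507.

Request:
play_rows([
  [[0,0,0],[0.002,0,0.04],1],
  [[0,0,0],[0.002,0,0.08],1],
  [[0,0,0],[0.002,0,0.1133],1],
  [[0,0,0],[0.002,0,0.1333],1],
  [[0,0,0],[0.002,0,0.1453],1],
  [[0,0,0],[0.002,0,0.1507],1],
  [[0,0,0],[0.002,0,0.1533],1],
  [[0,0,0],[0.002,0,0.1533],1],
  [[0,0,0],[0.002,0,0.1533],1],
])

```text
clock: 13.6
tcp_pos: [573.2, 342.9, 20.7]
eef_rot: [0.635, 0.773, 0.0, 0.0]
wrist_force: [-0.1, -0.0, -0.7]
width: 7.5
grip_force: 15.0
```

In the tool's units: 0.002 m is 0.0027, 0.001 m is 0.0013.

Request:
play_rows([
  [[0,0,0],[0,0,0.0013],1],
  [[0,0,0],[0,0,0.0027],1],
  [[0,0,0],[0,0,0.0027],1],
])

```text
clock: 13.98
tcp_pos: [573.1, 342.7, 18.4]
eef_rot: [0.635, 0.773, 0.0, 0.0]
wrist_force: [0.1, -0.7, 1.4]
width: 7.4
grip_force: 15.0
```

In the tool's units: -0.13 m is -0.1733, -0.11 m is -0.1467.

Request:
play_rows([
  [[0,0,0],[0,0,0],0.6],
  [[0,0,0],[0,0,0],0.5],
  [[0,0,0],[0,0,0],0.4],
  [[0,0,0],[0,0,0],0.4],
  [[0,0,0],[0,0,-0.0267],0.4],
  [[0,0,0],[0,0,-0.08],0.4],
  [[0,0,0],[0,0,-0.1467],0.4],
  [[0,0,0],[0,0,-0.1733],0.4],
  [[0,0,0],[0,0,-0.1733],0.4],
])

```text
clock: 15.1
tcp_pos: [573.6, 343.3, 150.6]
eef_rot: [0.635, 0.773, 0.002, 0.001]
wrist_force: [0.5, -0.0, -1.1]
width: 26.1
grip_force: 0.0
```

```bash
python3 - <<'E'
from h import *
im,P=cloud('wrist'); X,Y,Z=[P[...,i] for i in range(3)]
m=(im.min(-1)>120)&(Z>3)&(Z<20)&(X>520)&(X<640)&(Y>270)&(Y<420)
k,l,st,c=cv2.connectedComponentsWithStats(m.astype(np.uint8)); print([(c[i].round(),st[i,4],P[l==i].mean(0).round(1)) for i in range(1,k) if st[i,4]>100])
save(im[:360,150:560],'w4.png')
print(status.read_state()['tcp_pos']); goal([581.8+6.5,11.8,110],-1.7)
E
```

```text
[(array([319., 218.]), np.int32(1221), array([571.3, 348.4,   9.3]))]
[573.11297614 342.62306699 148.62500171]
turn [8.000e-04 1.000e-04 2.251e-01] shift [-0.3275 -0.0494  0.0387]
```

View pics/w4.png

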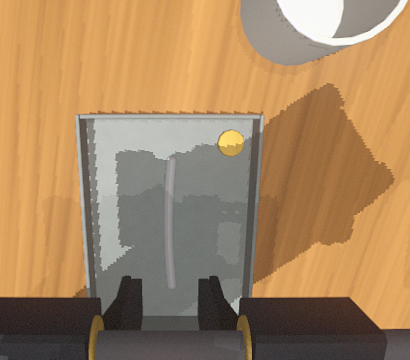

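The rod lies in the tray at (170,220), clear of the offcut. Now the far rod.

In the tool's units: -0.3275 m is -0.4367, -0.32 m is -0.4267, 0.225 rad is 0.0563.

Request:
play_rows([
  [[0,0,0.025],[-0.0667,-0.0107,0],1],
  [[0,0,0.0563],[-0.1333,-0.0213,0],1],
  [[0,0,0.0563],[-0.2,-0.032,0],1],
  [[0,0,0.0563],[-0.2667,-0.04,0],1],
  [[0,0,0.0563],[-0.3333,-0.0507,0],1],
  [[0,0,0.0563],[-0.4,-0.06,0.0133],1],
  [[0,0,0.0563],[-0.4267,-0.0647,0.04],1],
  [[0,0,0.0563],[-0.4367,-0.0659,0.0507],1],
  [[0,0,0.0563],[-0.4367,-0.0659,0.0507],1],
  [[0,0,0.0563],[-0.4367,-0.0659,0.0507],1],
])

```text
clock: 16.4
tcp_pos: [588.4, 14.1, 110.7]
eef_rot: [0.717, 0.698, 0.001, -0.0]
wrist_force: [-0.1, -0.4, -0.4]
width: 0.7
grip_force: 0.0
```

```bash
python3 - <<'E'
from h import *
im,P=cloud('wrist'); rods(P,im)
s=status.read_state();print(s['tcp_pos'],s['width']); goal([582+6.5,12,44.5],-1.7)
E
```

```text
[313. 222.] 1417 mid [583.   30.5] len 73.6 yaw -1.88 bow 0.06 ztop [26.3 27.8]
[588.43984028  13.8324587  110.84430167] 0.4341771575872191
turn [ 0.0008 -0.0007  0.0028] shift [-0.0019  0.0001  0.0663]
```

In the tool's units: 0.066 m is 0.088, 0.065 m is 0.0867.

Request:
play_rows([
  [[0,0,0],[-0.002,0,0.0267],1],
  [[0,0,0],[-0.002,0,0.0533],1],
  [[0,0,0],[-0.002,0,0.0733],1],
  [[0,0,0],[-0.002,0,0.0827],1],
  [[0,0,0],[-0.002,0,0.0867],1],
  [[0,0,0],[-0.002,0,0.088],1],
  [[0,0,0],[-0.002,0,0.088],1],
])

```text
clock: 17.32
tcp_pos: [588.4, 10.4, 44.7]
eef_rot: [0.717, 0.697, 0.0, 0.0]
wrist_force: [-0.2, -0.1, -0.9]
width: 0.7
grip_force: 0.0
```

In the tool's units: 0.0012 m is 0.0016.

Request:
play_rows([
  [[0,0,0],[0,0,0.0016],1],
  [[0,0,0],[0,0,0.0016],1],
  [[0,0,0],[0,0,0.0016],1],
])

```text
clock: 17.7
tcp_pos: [588.2, 10.3, 43.1]
eef_rot: [0.717, 0.697, 0.0, 0.0]
wrist_force: [-0.0, 0.2, -0.1]
width: 0.6
grip_force: 0.0
```

In the tool's units: 0.0005 m is 0.0007.

Request:
play_rows([
  [[0,0,0],[0,0,0.0007],1],
  [[0,0,0],[0,0,0.0007],1],
])

```text
clock: 17.95
tcp_pos: [588.2, 10.4, 42.6]
eef_rot: [0.717, 0.697, 0.0, 0.0]
wrist_force: [0.3, 0.1, 0.0]
width: 0.9
grip_force: 0.1
```

In the tool's units: 0.0007 m is 0.0009, 0.0005 m is 0.0007.

Request:
play_rows([
  [[0,0,0],[0,0,0.0007],1],
  [[0,0,0],[0,0,0.0009],1],
  [[0,0,0],[0,0,0.0009],1],
])

```text
clock: 18.32
tcp_pos: [588.6, 10.3, 42.4]
eef_rot: [0.717, 0.697, 0.0, 0.0]
wrist_force: [-1.1, -0.5, 5.5]
width: 0.4
grip_force: 2.6
```

In the tool's units: 0.0005 m is 0.0007.

Request:
play_rows([
  [[0,0,0],[0,0,0.0007],1],
  [[0,0,0],[0,0,0.0007],1],
])

```text
clock: 18.58
tcp_pos: [589.0, 10.4, 42.3]
eef_rot: [0.717, 0.697, 0.001, 0.001]
wrist_force: [-0.6, -1.1, 7.3]
width: 0.3
grip_force: 3.9
```

In the tool's units: -0.0045 m is -0.006, -0.003 m is -0.004.

Request:
play_rows([
  [[0,0,0],[0,-0.002,0],1],
  [[0,0,0],[0,-0.004,0],1],
  [[0,0,0],[0,-0.006,0],1],
])

```text
clock: 18.95
tcp_pos: [584.7, 10.4, 42.3]
eef_rot: [0.717, 0.697, 0.001, 0.001]
wrist_force: [1.3, -0.7, 7.2]
width: 0.6
grip_force: 3.6
```

In the tool's units: -0.0045 m is -0.006, -0.003 m is -0.004.

Request:
play_rows([
  [[0,0,0],[0,-0.002,0],1],
  [[0,0,0],[0,-0.004,0],1],
  [[0,0,0],[0,-0.006,0],1],
])

```text
clock: 19.32
tcp_pos: [580.2, 10.6, 42.3]
eef_rot: [0.717, 0.697, 0.001, 0.001]
wrist_force: [1.0, -0.6, 6.6]
width: 0.5
grip_force: 3.4
```

In the tool's units: -0.0045 m is -0.006, -0.003 m is -0.004.

Request:
play_rows([
  [[0,0,0],[0,-0.002,0],1],
  [[0,0,0],[0,-0.004,0],1],
  [[0,0,0],[0,-0.006,0],1],
])

```text
clock: 19.7
tcp_pos: [575.7, 10.8, 42.3]
eef_rot: [0.717, 0.697, 0.001, 0.001]
wrist_force: [1.2, -0.4, 7.2]
width: 0.4
grip_force: 3.5
```

Level so far. I'll continue past half a turn.

In the tool's units: -0.0045 m is -0.006, -0.003 m is -0.004.

Request:
play_rows([
  [[0,0,0],[0,-0.002,0],1],
  [[0,0,0],[0,-0.004,0],1],
  [[0,0,0],[0,-0.006,0],1],
])

```text
clock: 20.08
tcp_pos: [571.2, 10.9, 42.3]
eef_rot: [0.717, 0.697, 0.001, 0.001]
wrist_force: [0.5, -0.5, 6.3]
width: 0.5
grip_force: 3.4
```

In the tool's units: -0.0045 m is -0.006, -0.003 m is -0.004.

Request:
play_rows([
  [[0,0,0],[0,-0.002,0],1],
  [[0,0,0],[0,-0.004,0],1],
  [[0,0,0],[0,-0.006,0],1],
])

```text
clock: 20.45
tcp_pos: [566.2, 11.1, 41.9]
eef_rot: [0.717, 0.697, 0.0, 0.001]
wrist_force: [-0.1, 0.1, 3.1]
width: 0.5
grip_force: 1.9
```

In the tool's units: -0.0025 m is -0.0033, -0.0015 m is -0.002.

Request:
play_rows([
  [[0,0,0],[0,-0.002,0],1],
  [[0,0,0],[0,-0.0033,0],1],
  [[0,0,0],[0,-0.0033,0],1],
])

```text
clock: 20.82
tcp_pos: [563.6, 11.2, 41.9]
eef_rot: [0.717, 0.697, 0.0, 0.0]
wrist_force: [-0.0, -0.1, 8.3]
width: 0.1
grip_force: 4.0
```

In the tool's units: -0.14 m is -0.1867, -0.13 m is -0.1733.

Request:
play_rows([
  [[0,0,0],[0,0,-0.0133],1],
  [[0,0,0],[0,0,-0.0667],0],
  [[0,0,0],[0,0,-0.1333],-0.2],
  [[0,0,0],[0,0,-0.1733],-0.2],
  [[0,0,0],[0,0,-0.1867],-0.2],
  [[0,0,0],[0,0,-0.1867],-0.2],
  [[0,0,0],[0,0,-0.1867],-0.2],
])

```text
clock: 21.7
tcp_pos: [562.4, 10.9, 179.8]
eef_rot: [0.717, 0.697, -0.001, -0.001]
wrist_force: [0.3, 0.3, 0.4]
width: 49.4
grip_force: 0.0
```

```bash
python3 - <<'E'
from h import *
im,P=cloud('wrist'); rods(P,im); im,P=cloud('top'); rods(P,im)
s=status.read_state(); print(s['tcp_pos'],s['width'])
goal([568.5,12,35],-1.8)
E
```

```text
[331. 214.] 1234 mid [569.8  13.2] len 108.8 yaw -1.89 bow 0.14 ztop [26.4 27.8]
[562.5390986   11.03404174 180.04331678] 51.47843024659081
turn [-0.002  -0.0001  0.0021] shift [0.0011 0.0062 0.145 ]
```

In the tool's units: 0.1455 m is 0.194, 0.0073 m is 0.0097.

Request:
play_rows([
  [[0,0,0],[0.0013,0.0097,0.0667],-0.2],
  [[0,0,0],[0.0013,0.0097,0.12],-0.2],
  [[0,0,0],[0.0013,0.0097,0.16],-0.2],
  [[0,0,0],[0.0013,0.0097,0.18],-0.2],
  [[0,0,0],[0.0013,0.0097,0.1907],-0.2],
  [[0,0,0],[0.0013,0.0097,0.194],-0.2],
  [[0,0,0],[0.0013,0.0097,0.194],-0.2],
  [[0,0,0],[0.0013,0.0097,0.194],-0.2],
])

```text
clock: 22.8
tcp_pos: [571.0, 11.8, 36.6]
eef_rot: [0.717, 0.697, 0.0, 0.001]
wrist_force: [0.4, -1.0, -0.3]
width: 52.2
grip_force: 0.0
```

In the tool's units: 0.0013 m is 0.0017, -0.001 m is -0.0013.

Request:
play_rows([
  [[0,0,0],[0,-0.0013,0.0017],-0.2],
  [[0,0,0],[0,-0.0013,0.0017],1],
  [[0,0,0],[0,-0.0013,0.0017],1],
  [[0,0,0],[0,-0.0013,0.0017],1],
  [[0,0,0],[0,-0.0013,0.0017],1],
  [[0,0,0],[0,-0.0013,0.0017],1],
  [[0,0,0],[0,-0.0013,0.0017],1],
  [[0,0,0],[0,-0.0013,0.0017],1],
], squeeze=15)

```text
clock: 23.8
tcp_pos: [569.6, 11.9, 34.6]
eef_rot: [0.717, 0.697, 0.0, 0.0]
wrist_force: [0.2, 0.2, -0.5]
width: 7.4
grip_force: 15.0
```

Request:
play_rows([
  [[0,0,0],[0,0,-0.0133],1],
  [[0,0,0],[0,0,-0.04],1],
  [[0,0,0],[0,0,-0.08],1],
  [[0,0,0],[0,0,-0.1333],1],
  [[0,0,0],[0,0,-0.1733],1],
  [[0,0,0],[0,0,-0.1867],1],
  [[0,0,0],[0,0,-0.1867],1],
])

```text
clock: 24.68
tcp_pos: [569.6, 11.8, 175.0]
eef_rot: [0.717, 0.697, 0.0, 0.0]
wrist_force: [0.1, 0.3, -1.5]
width: 7.1
grip_force: 15.0
```

```bash
python3 - <<'E'
from h import *
D=np.load('top.npz');P=D['P'];X,Y,Z=[P[...,i] for i in range(3)]
for n in ('top','scene'):
    D=np.load(n+'.npz');P=D['P'];X,Y,Z=[P[...,i] for i in range(3)]
    m=(Y<-240)&(Y>-380)&(X>480)&(X<600)&(Z>30)&(Z<60)
    k,l,st,c=cv2.connectedComponentsWithStats(m.astype(np.uint8)); print([(c[i].round(),st[i,4],P[l==i].mean(0).round(1),P[l==i].max(0).round(1)) for i in range(1,k) if st[i,4]>5])
s=status.read_state();print(s['tcp_pos'],s['width'])
goal([535,-307.4,170],15.3)
E
```

```text
[(array([495., 240.]), np.int32(93), array([ 545.1, -341. ,   38.9]), array([ 567.8, -331.7,   48.1])), (array([466., 249.]), np.int32(94), array([ 525.4, -272.2,   38.6]), array([ 545.9, -264.1,   48.9]))]
[(array([167., 199.]), np.int32(69), array([ 546.7, -339.2,   39.1]), array([ 568.1, -330.2,   51.4])), (array([194., 202.]), np.int32(60), array([ 524.9, -271.6,   38.4]), array([ 549. , -261.5,   48.6]))]
[569.61481708  11.83701404 175.00820456] 7.108074071956928
turn [ 0.0009  0.0005 -0.2965] shift [-0.3201 -0.0252  0.0051]
```

The far rod ran level, so it is straight, and I have it gripped. Next it goes to the cradle, hovering a bit short to see it from the wrist.

In the tool's units: -0.387 m is -0.516, -0.0093 m is -0.0124, -0.295 rad is -0.0738.

Request:
play_rows([
  [[0,0,-0.025],[-0.0533,-0.0013,0],1],
  [[0,0,-0.05],[-0.12,-0.0027,0],1],
  [[0,0,-0.0738],[-0.1867,-0.004,0],1],
  [[0,0,-0.0738],[-0.2533,-0.0053,0],1],
  [[0,0,-0.0738],[-0.32,-0.008,0],1],
  [[0,0,-0.0738],[-0.3867,-0.0107,0],1],
  [[0,0,-0.0738],[-0.4533,-0.012,0],1],
  [[0,0,-0.0738],[-0.4933,-0.0124,0],1],
  [[0,0,-0.0738],[-0.516,-0.0124,0],1],
  [[0,0,-0.0738],[-0.516,-0.0124,0],1],
])

```text
clock: 25.92
tcp_pos: [548.4, -374.8, 173.4]
eef_rot: [0.608, 0.794, 0.0, -0.001]
wrist_force: [1.0, 0.4, -0.2]
width: 7.1
grip_force: 15.0
```

Request:
play_rows([
  [[0,0,0],[0,0,0],1],
  [[0,0,0],[0,0,0],1],
])

```text
clock: 26.18
tcp_pos: [549.4, -373.0, 174.8]
eef_rot: [0.606, 0.795, 0.0, 0.0]
wrist_force: [-1.0, 0.2, -0.1]
width: 7.7
grip_force: 15.0
```

```bash
python3 - <<'E'
from h import *
s=status.read_state();print(s['tcp_pos'],s['width'],R.from_quat(s['eef_rot']).as_matrix()[:,1])
im,P=cloud('wrist');X,Y,Z=[P[...,i] for i in range(3)]; save(im,'w5.png'); np.savez('w5.npz',im=im,P=P)
m=(Y<-230)&(Y>-380)&(X>480)&(X<600)&(Z>5)&(Z<60)
q=P[m]; print(cv2.minAreaRect(q[:,:2].astype(np.float32)))
m&=(Z>34)
k,l,st,c=cv2.connectedComponentsWithStats(m.astype(np.uint8))
for i in range(1,k):
    if st[i,4]>30: q=P[l==i]; print(c[i].round(),st[i,4],q.mean(0).round(1),q.max(0).round(1),[np.round(v,1) for v in cv2.minAreaRect(q[:,:2].astype(np.float32))])
E
```

```text
[ 549.3960374  -373.04547638  174.77011399] 7.651127955450239 [9.64382074e-01 2.64512979e-01 3.13783790e-04]
((535.6239624023438, -306.6554870605469), (60.319419860839844, 100.33172607421875), 16.76318359375)
[307.  85.] 310 [ 512.8 -276.1   41. ] [ 521.3 -270.    47.2] [array([ 513.1, -276. ]), array([16.7,  8.2]), np.float64(15.5)]
[346.  85.] 311 [ 538.  -268.7   41. ] [ 546.6 -262.5   46.9] [array([ 537.7, -268.6]), array([16.3,  8.2]), np.float64(15.9)]
[306. 187.] 150 [ 530.1 -345.    43.2] [ 537.  -339.9   47.1] [array([ 531.9, -345.3]), array([12.9,  8.2]), np.float64(17.5)]
[346. 187.] 259 [ 558.3 -337.1   40.9] [ 566.9 -331.5   47.2] [array([ 557.6, -337.7]), array([16.9,  8.4]), np.float64(18.0)]
```

View pics/w5.png

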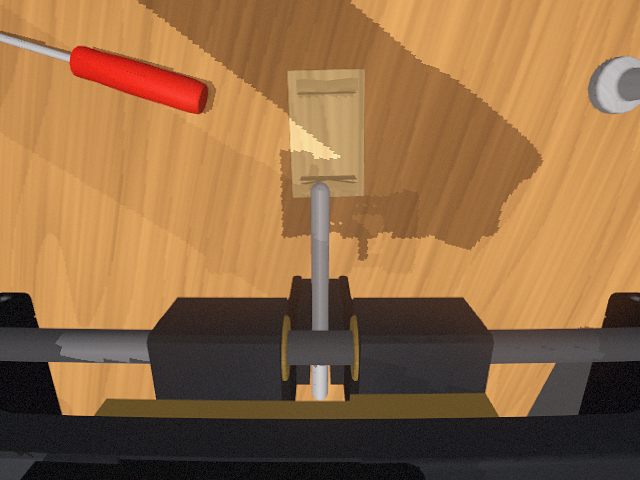

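```bash
python3 - <<'E'
from h import *
D=np.load('w5.npz'); P=D['P']; s=status.read_state()
q=(P-s['tcp_pos'])@R.from_quat(s['eef_rot']).as_matrix()
for v in(200,230,260): 
    r_=q[v,300:342]; r_=r_[abs(r_[:,2]-8)<15]; print(v,r_.mean(0).round(2))
goal([535.6,-306.7,85],16.5)
E
```

```text
200 [49.56 -1.21  8.3 ]
230 [36.55 -1.02  8.33]
260 [22.88 -1.02  8.4 ]
turn [ 0.0002  0.0001 -0.0206] shift [0.0679 0.0044 0.0898]
```

In the tool's units: 0.09 m is 0.12, 0.005 m is 0.0067, -0.02 rad is -0.005.

Request:
play_rows([
  [[0,0,-0.005],[0.04,0.0027,0],1],
  [[0,0,-0.005],[0.0733,0.0053,0.0133],1],
  [[0,0,-0.005],[0.0867,0.0067,0.04],1],
  [[0,0,-0.005],[0.0907,0.0067,0.08],1],
  [[0,0,-0.005],[0.0907,0.0067,0.1133],1],
  [[0,0,-0.005],[0.0907,0.0067,0.12],1],
  [[0,0,-0.005],[0.0907,0.0067,0.12],1],
  [[0,0,-0.005],[0.0907,0.0067,0.12],1],
])

```text
clock: 27.22
tcp_pos: [536.5, -308.0, 85.9]
eef_rot: [0.599, 0.801, 0.0, 0.001]
wrist_force: [-0.2, -0.5, -0.3]
width: 7.5
grip_force: 15.0
```

```bash
python3 - <<'E'
from h import *
goal([536.6,-306.5,48],16.5)
E
```

```text
turn [ 0.0012  0.0014 -0.0023] shift [0.0014 0.0005 0.0379]
```

Request:
play_rows([
  [[0,0,0],[0.0013,0.0007,0.016],1],
  [[0,0,0],[0.0013,0.0007,0.0293],1],
  [[0,0,0],[0.0013,0.0007,0.04],1],
  [[0,0,0],[0.0013,0.0007,0.0467],1],
  [[0,0,0],[0.0013,0.0007,0.0493],1],
  [[0,0,0],[0.0013,0.0007,0.0493],1],
  [[0,0,0],[0.0013,0.0007,0.0493],1],
])

```text
clock: 28.1
tcp_pos: [536.1, -306.7, 47.8]
eef_rot: [0.599, 0.801, -0.0, 0.0]
wrist_force: [0.9, -0.3, 0.8]
width: 7.2
grip_force: 15.0
```

In the tool's units: 0.001 m is 0.0013.

Request:
play_rows([
  [[0,0,0],[0,0,0.0013],1],
  [[0,0,0],[0,0,0.0013],1],
  [[0,0,0],[0,0,0.0013],1],
])

```text
clock: 28.48
tcp_pos: [536.4, -306.7, 46.9]
eef_rot: [0.599, 0.801, 0.0, 0.0]
wrist_force: [1.3, 0.2, 2.4]
width: 7.1
grip_force: 15.0
```

It has touched down at the seated height, so I'll release and back off for a look.

In the tool's units: -0.13 m is -0.1733, -0.11 m is -0.1467.

Request:
play_rows([
  [[0,0,0],[0,0,0],0.7],
  [[0,0,0],[0,0,0],0.5],
  [[0,0,0],[0,0,0],0.4],
  [[0,0,0],[0,0,0],0.4],
  [[0,0,0],[0,0,-0.0267],0.4],
  [[0,0,0],[0,0,-0.08],0.4],
  [[0,0,0],[0,0,-0.1467],0.4],
  [[0,0,0],[-0.0533,0,-0.1733],0.4],
  [[0,0,0],[-0.0933,0,-0.1733],0.4],
  [[0,0,0],[-0.0933,0,-0.1733],0.4],
])

```text
clock: 29.72
tcp_pos: [555.5, -376.3, 177.7]
eef_rot: [0.601, 0.8, -0.0, 0.001]
wrist_force: [-0.1, 0.0, 0.1]
width: 26.3
grip_force: 0.0
```

```bash
python3 - <<'E'
from h import *
im,P=cloud('wrist');X,Y,Z=[P[...,i] for i in range(3)]; save(im[:330,180:480],'w6.png')
m=(Y<-230)&(Y>-385)&(X>480)&(X<600)&(Z>29)&(Z<48)&(im.max(-1).astype(int)-im.min(-1)<25)
k,l,st,c=cv2.connectedComponentsWithStats(m.astype(np.uint8))
for i in range(1,k):
    if st[i,4]>80: q=P[l==i]; print(c[i].round(),st[i,4],q.mean(0).round(1),q[:,2].max().round(1),[np.round(v,1) for v in cv2.minAreaRect(q[:,:2].astype(np.float32))])
im,P=cloud('top');q=P[(P[...,1]>270)&(P[...,1]<420)&(P[...,2]<20)&(im.min(-1)>135)]; print(len(q),status.read_state())
E
```

```text
[322. 124.] 1531 [ 534.8 -303.    38.1] 40.9 [array([ 535.5, -305. ]), array([  7.6, 108.3]), np.float64(16.9)]
5900 {'clock': 29.825, 'q': array([ 0.97022226,  0.54367643, -0.64277069,  1.37989497,  0.32484785,
        1.32370487,  0.60418123]), 'joint_vel': array([-0.00820718, -0.00759819, -0.01178014,  0.01949518, -0.00189243,
       -0.00615266, -0.00166671]), 'effort': array([ 1.45737547e+00, -6.82474422e+01, -9.87957984e+00, -3.75090015e+01,
        1.83179802e-01,  9.09514865e-02,  4.32106107e-02]), 'tcp_pos': array([ 555.88868628, -373.13129195,  177.31680461]), 'eef_rot': array([5.99135830e-01, 8.00647312e-01, 3.53372145e-04, 1.18789814e-04]), 'wrist_force': array([-0.50699974, -0.16399012, -0.0820163 ]), 'torque': array([ 0.0440608 , -0.13342106,  0.00453239]), 'grip_force': 0.0, 'width': 26.23277140472673}
```

View pics/w6.png

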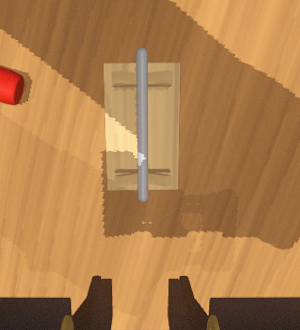

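The rod is seated across both notches at crop (142,125): centre (535.5,-305), yaw 16.9°, top at about 40 mm. All of that matches the cradle. Handing in.

```bash
python3 -c "
from cell import workorder
print(workorder.sign_off())"
```

```text
the job is handed in; nothing more can be done
None
```

I tested both rods and put both away: the near rod rocked (about 2 mm lift) and lies in the scrap tray, the far rod ran level and sits centred in the cradle's notches; job handed in at about 30 s (no verdict shown).

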